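Seat a bearing washer in its measuring nest

TASK

A bearing washer is lying loose on top of the inspection fixture. With a fingertip, push it across the plate until it drops into the round nest and lies flat on the bottom, then push the knob of the swivelling keeper round until the keeper's nose stands over the washer, right up to its stop pin. The washer is only slid, never picked up, and the plug gauge and the ring gauge on the bench beside the fixture stay where they are.

Things in the scene. Friction and masses are not known exactly. Their poses are not given: they have to be found in the camera images.
- fixture: Inspection fixture, fixed: a blackened steel plate 200 mm (its x) by 240 mm (its y), 20 mm thick, on a bare-metal base, plate top flat, 50 mm above the bench. Origin: centre of the underside, at bench height; z up. A micrometer head sticks out 58 mm past the +x edge at y = +60 mm, below the plate top. The keeper and its stop pin (6 mm across, 13 mm high) stand on the plate.
- nest (a point): Centre of the bottom of the nest: the round flat-bottomed recess in the plate top, 66 mm across and 4 mm deep, its mouth chamfered 1 mm, 10 mm to the -x and 50 mm to the -y side of the plate's centre. Axes as the fixture's. The stop pin stands 52 mm from here towards the pivot, 10.5 mm to the +y side of that line.
- washer: The loose thrust-bearing washer: bright steel ring, 62 mm outside diameter, 32 mm bore, 8 mm thick, about 0.13 kg, a shallow groove in its upper face. Origin: centre of its underside; z up. It starts flat on the plate on the nest's +y side, possibly overlapping the rim a little. Seated, it stands 4 mm proud of the plate, with 2 mm play all round.
- pivot (a point): The keeper's vertical pivot axis at plate-top height, 78 mm from the nest's centre on its +x side (axes as the fixture's). The keeper's arm is a steel bar 14 mm wide and 6 mm thick, 56 mm from pivot to nose tip, its underside 6 mm above the plate, so that it passes 2 mm over a seated washer but not over an unseated one.
- keeper (a joint): Angle of the keeper about its pivot, rad. 0: against the stop pin, the arm pointing from the pivot straight at the nest's centre; it grows counter-clockwise seen from above as the keeper opens, up to 2.15; at 1.57 the arm points to the fixture's -y. It starts open, stays where it is left and takes about 1.5 N at the knob to move.
- keeper_knob (a point): Centre of the top of the keeper's upright black thumb knob, 14 mm across, 42 mm from the pivot along the arm. The top is 38 mm above the plate, the knob's lower end 16 mm above it and the arm's upper face 12 mm above it. Turns with the arm: its x axis points from the knob towards the pivot.
- plug_gauge: Bystander: steel plug gauge standing on the bench by the fixture's -y side, 28 mm across and 66 mm high. Origin: centre of its underside.
- ring_gauge: Bystander: thick steel ring gauge lying on the bench by the fixture's +y side, 54 mm outside diameter, 26 mm bore, 18 mm high. Origin: centre of its underside.
- parts_tray: Open blue plastic tray, 150 by 200 mm and 45 mm high, fixed on the bench to the robot's right, with three other washers in it that are not wanted. Origin: centre of its underside.

How it is judged (in metres and radians):
On the way, in this order (a step that is already met when the one before it is completed fails the run):
1. the washer lies flat on the bottom of the nest (z of washer in the frame of nest below 0.0015 m and horizontal distance between washer and nest below 0.004 m and angle between washer's own z axis and vertical below 0.035 rad), for 0.2 s.
2. the keeper is swung over the washer, up to its stop (value of joint keeper below 0.1 rad), for 0.2 s.
At the end, for the whole second after the job is handed in: The washer lies at rest and flat on the bottom of the nest (underside within 1.5 mm of the bottom, centre within 4 mm, tilt under 2 degrees), the keeper is within 0.1 rad of its stop, and both gauges stand within 15 mm of where they were (all of step 1 and linear speed of washer below 0.01 m/s and value of joint keeper below 0.1 rad and distance of each of plug_gauge, ring_gauge from where it was at the start of the episode below 0.015 m and angle between plug_gauge's own z axis and vertical below 0.1 rad); the robot touches nothing.
It fails at once if the washer is picked up (more than 8 mm above the plate) (z of washer in the frame of fixture above 0.058 m).
It fails at once if the washer is tipped up (more than 30 degrees) (angle between washer's own z axis and vertical above 0.52 rad).
It fails at once if the plug gauge is knocked or moved (distance of plug_gauge from where it was at the start of the episode above 0.015 m or angle between plug_gauge's own z axis and vertical above 0.3 rad).
It fails at once if the ring gauge is moved (distance of ring_gauge from where it was at the start of the episode above 0.015 m).
It also fails if it takes over 51 s, if anything falls off the work surface, if the arm or the gripper's body presses on something with over 40 N, if the wrist force passes 120 N, or if a joint passes its speed limit or range.

ROBOT

A 6-joint arm with a two-finger parallel gripper is mounted at the origin on the work surface. World frame = base frame: x ahead of the robot, y to its left, z up, the work surface at z = 0. Lengths are in mm, angles in degrees, forces in N, time in s.
With the tool pointing down it reaches from about 325 to 925 mm from the base axis. Payload 3.1 kg.
Tool frame: the origin (TCP) lies at the very end of the fingers, on their centre line; the grasp point (between the pads) lies grasp_offset behind it (grasp_offset is the distance from the TCP to the grasp point, in mm); z points along the fingers, x is the direction in which the jaws open and shut, and the axes are right-handed (so a half turn about z gives the same grasp; the last joint's range is limited). The gripper opens to 85 mm and grips with 20 to 120 N. Pads are 22 mm wide; open, the fingers measure 114 mm over their backs; the gripper's body (76 mm by 85 mm) begins 54 mm behind the grasp point. The pads swing forward as they close: fully open they stand 13 mm farther back than shut.
Start: joints at [-74.152, 12.427, 92.441, -0, 75.132, -6.429], TCP at [236.945, -578.356, 231.3] pointing down, gripper open.
Joint ranges: [-157.48, 157.48], [-44.54, 120.13], [17.64, 146.25], [-64.5, 244.5], [7.68, 150.69], [-147.95, 147.95]. Speed limits (degrees/s): [159.86, 159.86, 180, 180, 180, 180].

INTERFACE

Orientations are given as [roll, pitch, yaw] about the fixed x, y, z axes, in that order (R = Rz(yaw) Ry(pitch) Rx(roll)).
In Python, from station import * gives the robot as it stands. Calls block until the motion is done:
- goto(position, orientation): joint-space move of the TCP to a pose.
- move_l(position, attitude=None, speed=150): straight line of the TCP; attitude=None keeps the orientation; speed is the mean speed in mm/s.
- move_j(angles): joint-space move.
- grip(opening, squeeze=None): finger opening in mm; squeeze is the grip in N (None keeps the last); returns when the fingers have stopped.
- wait(seconds).
- solve_ik(position, orientation): joint angles nearest the present ones, or None.
- get_obs(): the state.
- get_image(name): name is "scene" or "side" or "wrist"; returns the picture (420x560x3 uint8, red, green, blue); there is no depth.
- get_calibration(name): a dict with "fx", "fy", "cx", "cy" (pixels), "D" ([k1, k2, p1, p2, k3] as OpenCV has them; the pictures are not rectified), "R" (3x3) and "t" (3): a world point X has camera coordinates R X + t; the wrist camera has in their place "mount" (4x4, takes a point from camera to tool coordinates, whose origin is the TCP and whose axes are the tool frame's). Camera axes: x right, y down, z forward; pixel columns grow to the right and rows downward; lengths in mm; the calibration is good to about 2 mm. A picture is of the moment at which its call begins: read the wrist's pose just before it. get_calibration takes no time and is no camera call.
A pose or a line that the arm cannot do raises Unreachable and nothing moves.
- sign_off(): hands the job in, once; it reports no verdict.
Trained networks look in the newest picture that a camera, given by its name, has taken for a name from the list of things; names that differ only in an ending like _2 or _b are one class to them, and where a whole thing is asked for, a point or a joint stands for the part that bears it (a point fixed in the world has none). Each returns a list of dicts, best first, with "score" (0 to 1); they miss things now and then, are a little off and sometimes report something else, mostly with a low value. They report only what shows in the picture. A call takes as long as a camera call.
- spot_in(name, camera): "extent" ([centre column, centre row, width, height] in pixels, round what is visible of it).
- regions_of(name, camera): "region" (420x560 bool, what is visible of it) and "extent" ([centre column, centre row, width, height] in pixels, round what is visible of it).
The state is a dict: "t": time; "joint_pos": joint angles; "qvel": joint speeds; "effort": joint torques, N m; "tcp_pos": TCP position; "ee_rot": TCP orientation; "wrist_force": force on the tool from outside, world axes, zero at the start; "moment": the same for the moment, N m; "grip_width": finger opening in mm.
Only numpy, scipy, OpenCV 4.12 (cv2) and the standard library are available. Lean on these libraries where they do the work, as an engineer would, in place of code of your own. Each camera call takes 0.05 s, during which the arm holds its last target. There are 200 camera calls.

## Working session

There is one attempt and no reset: what is moved stays moved. The work goes in short steps, each a Python script; the robot and the scene stay as the last script left them, time stands still between calls to the robot, and variables do not carry over. Pictures are saved under pics/ and viewed, about 8 in all and at most 12, crops included, and the job is handed in when it is done.

```bash
mkdir -p pics; ls; python3 - <<'E'
from station import *
import cv2,numpy as np
o=get_obs();print(o['t'],o['tcp_pos'],o['ee_rot'],o['grip_width'])
ims=[]
for c in("scene","side"):
    im=get_image(c);cv2.imwrite(f'pics/{c}0.png',im[:,:,::-1])
    k=get_calibration(c);print(c,{a:np.round(b,4).tolist() for a,b in k.items()})
    for n in("washer","keeper","keeper_knob","fixture","plug_gauge","ring_gauge"):
        print(n,[(round(d['score'],2),np.round(d['extent']).tolist()) for d in spot_in(n,c)[:2]])
k=get_calibration("wrist");print({a:np.round(b,4).tolist() for a,b in k.items()})
print(get_obs()['t'])
E
```

```text
pics
0.0 [ 236.70829102 -577.52224976  229.92222325] [-1.79984187e+02  1.42627753e-01 -6.77247044e+01] 85.28199428657047
scene {'fx': 485.6466, 'fy': 485.6466, 'cx': 280.5669, 'cy': 204.3588, 'D': [0.0085, 0.0, 0.0, 0.0, 0.0], 'R': [[-0.4985, 0.8668, -0.0106], [0.4714, 0.2608, -0.8425], [-0.7275, -0.425, -0.5386]], 't': [364.3687, -161.1122, 1641.0528]}
washer [(0.75, [342.0, 229.0, 22.0, 16.0]), (0.73, [297.0, 244.0, 27.0, 17.0])]
keeper [(0.49, [298.0, 245.0, 26.0, 17.0]), (0.39, [186.0, 189.0, 86.0, 48.0])]
keeper_knob [(0.7, [296.0, 244.0, 23.0, 13.0])]
fixture [(0.76, [328.0, 252.0, 104.0, 84.0])]
plug_gauge [(0.6, [266.0, 220.0, 12.0, 28.0])]
ring_gauge [(0.9, [405.0, 252.0, 23.0, 18.0]), (0.39, [326.0, 252.0, 102.0, 82.0])]
side {'fx': 487.6026, 'fy': 487.6026, 'cx': 274.1048, 'cy': 205.8172, 'D': [-0.13, 0.0, 0.0, 0.0, 0.0], 'R': [[-0.7747, -0.6323, -0.0073], [-0.4274, 0.5321, -0.7309], [0.466, -0.5632, -0.6824]], 't': [379.7408, 343.4861, 842.0349]}
washer [(0.69, [240.0, 257.0, 28.0, 21.0]), (0.48, [216.0, 212.0, 12.0, 26.0])]
keeper [(0.45, [217.0, 210.0, 8.0, 22.0])]
keeper_knob [(0.59, [221.0, 211.0, 11.0, 27.0])]
fixture [(0.86, [230.0, 253.0, 131.0, 109.0])]
plug_gauge [(0.63, [292.0, 205.0, 9.0, 27.0])]
ring_gauge [(0.83, [212.0, 330.0, 30.0, 30.0])]
{'fx': 300.9233, 'fy': 300.9233, 'cx': 273.2676, 'cy': 205.3043, 'D': [-0.0632, 0.0, 0.0, 0.0, 0.0], 'mount': [[1.0, -0.0005, 0.0007, -0.9291], [0.0002, 0.964, 0.2661, -67.1628], [-0.0008, -0.2661, 0.964, -143.467], [0.0, 0.0, 0.0, 1.0]]}
0.7
```

```bash
cat > h.py <<'E'
from station import *
import cv2,numpy as np
from scipy.spatial.transform import Rotation as Ro
def cam(c,pose=None):
    k=get_calibration(c);K=np.array([[k['fx'],0,k['cx']],[0,k['fy'],k['cy']],[0,0,1]]);D=np.array(k['D'],float)
    if c!='wrist': return K,D,np.array(k['R']),np.array(k['t'])
    p,e=pose;T=np.eye(4);T[:3,:3]=Ro.from_euler('xyz',e,degrees=True).as_matrix();T[:3,3]=p
    W=np.linalg.inv(T@np.array(k['mount']));return K,D,W[:3,:3],W[:3,3]
def to_w(C,uv,z):
    K,D,R,t=C;q=cv2.undistortPoints(np.array([[uv]],float),K,D)[0,0]
    d=R.T@np.array([q[0],q[1],1]);o=-R.T@t
    return o+d*(z-o[2])/d[2]
def to_px(C,X):
    K,D,R,t=C;return cv2.projectPoints(np.array(X,float).reshape(-1,1,3),cv2.Rodrigues(R)[0],t,K,D)[0][:,0]
E
python3 - <<'E'
from h import *
a=cv2.imread('pics/scene0.png')[180:320,240:440];b=cv2.imread('pics/side0.png')[180:350,140:320]
a=cv2.resize(a,None,fx=2,fy=2,interpolation=2);b=cv2.resize(b,None,fx=2,fy=2,interpolation=2)
o=np.zeros((340,760,3),np.uint8);o[:280,:400]=a;o[:340,400:]=b;cv2.imwrite('pics/c0.png',o)
s=cam('scene');d=cam('side')
for z,n,u,v in((58,'washer',(342,229),(240,257)),(25,'fix',(328,252),(230,253)),(88,'knob',(296,237),(221,200)),(9,'ring',(405,252),(212,330)),(33,'plug',(266,220),(292,205))):
    print(n,to_w(s,u,z).round(),to_w(d,v,z).round())
E
```

```text
washer [538.  64.  58.] [531.  62.  58.]
fix [599.  56.  25.] [577.  47.  25.]
knob [658.   0.  88.] [660. -19.  88.]
ring [488. 212.   9.] [478. 207.   9.]
plug [ 565. -139.   33.] [ 560. -154.   33.]
```

View pics/c0.png

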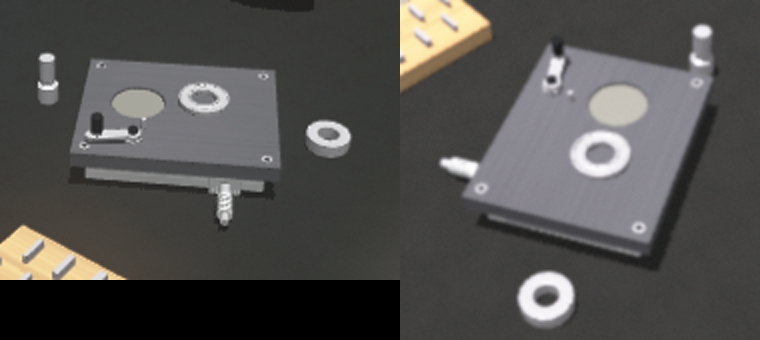

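```bash
python3 - <<'E'
from h import *
goto([580,45,230],[180,0,0]);grip(25,20)
o=get_obs();C=cam('wrist',(o['tcp_pos'],o['ee_rot']))
im=get_image('wrist');cv2.imwrite('pics/w0.png',im[:,:,::-1])
np.savez('w0.npz',p=o['tcp_pos'],e=o['ee_rot'])
print(o['t'],o['tcp_pos'],o['ee_rot'],o['grip_width'],o['joint_pos'])
for n in("washer","keeper","keeper_knob","fixture","plug_gauge","ring_gauge"):
    print(n,[(round(d['score'],2),np.round(d['extent'],1).tolist()) for d in spot_in(n,'wrist')[:2]])
E
```

```text
3.8333 [580.00743187  44.99851851 229.9838167 ] [ 1.79999718e+02  7.73655528e-04 -1.76742528e-03] 25.263858623618304 [-2.47450897e+00  7.27407493e+00  9.85069068e+01 -3.27726559e-04
  7.42197790e+01 -2.47265242e+00]
washer [(0.75, [227.9, 174.4, 64.4, 66.1])]
keeper [(0.82, [341.5, 232.6, 41.7, 53.6])]
keeper_knob [(0.58, [339.6, 232.7, 41.5, 51.0])]
fixture [(0.73, [249.8, 173.6, 246.7, 249.5])]
plug_gauge [(0.92, [260.9, 322.6, 20.5, 37.8]), (0.68, [177.7, 37.7, 47.8, 53.4])]
ring_gauge [(0.93, [177.8, 37.6, 49.7, 55.8])]
```

View pics/w0.png

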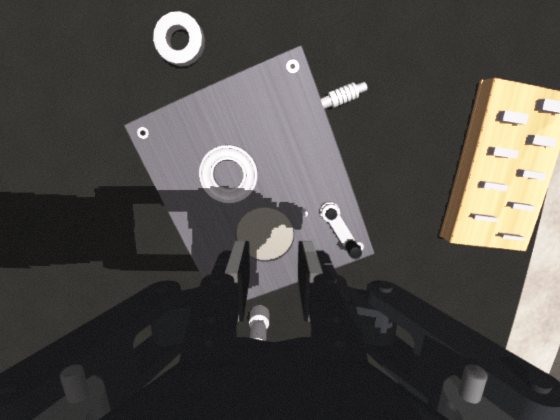

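```bash
python3 - <<'E'
from h import *
d=np.load('w0.npz');C=cam('wrist',(d['p'],d['e']))
P={n:to_w(C,u,z)[:2] for n,u,z in(('A',(126,126),50),('B',(302,47),50),('Cc',(374,253),50),('s1',(143,133),50),('s2',(292.5,66),50),('nest',(265,234),50),('wash',(228,174),58),('pivot',(330,211),62),('knob',(355,250),88),('plug',(259,313),66),('ring',(178,38),18))}
for n,v in P.items(): print(n,v.round(1))
ux=P['B']-P['A'];uy=P['B']-P['Cc'];print(np.linalg.norm(ux),np.linalg.norm(uy),np.degrees(np.arctan2(ux[1],ux[0])),np.degrees(np.arctan2(-uy[0],uy[1])),np.degrees(np.arctan2(*(P['s2']-P['s1'])[::-1])))
c=(P['A']+P['Cc'])/2;print('centre',c)
for yaw in(19.5,):
    y=np.radians(yaw);R=np.array([[np.cos(y),-np.sin(y)],[np.sin(y),np.cos(y)]])
    n=c+R@[-10,-50];p=n+R@[78,0];print('nest',n,'pivot',p,'wash in fix',R.T@(P['wash']-n),'knob rel pivot',R.T@(P['knob']-P['pivot']))
# zoom crop
im=cv2.imread('pics/w0.png')[120:280,170:390];cv2.imwrite('pics/w0c.png',cv2.resize(im,None,fx=3.6,fy=3.6,interpolation=2))
E
```

```text
A [423.5 110.8]
B [608.  186.2]
Cc [698.1 -34.7]
s1 [441.2 103.3]
s2 [598.8 168.3]
nest [570.1 -10.5]
wash [531.6  60.2]
pivot [640.9  20.5]
knob [664.  -13.8]
plug [ 562.6 -104.6]
ring [475.9 203.7]
199.3085211843058 238.47298621861415 22.209471077503153 22.187541662632242 22.422817639635433
centre [560.79504319  38.08759434]
nest [568.05897124 -12.38254881] pivot [641.58500754  13.65438621] wash in fix [-10.12766673  80.62343622] knob rel pivot [ 10.25923058 -40.03684667]
```

View pics/w0c.png

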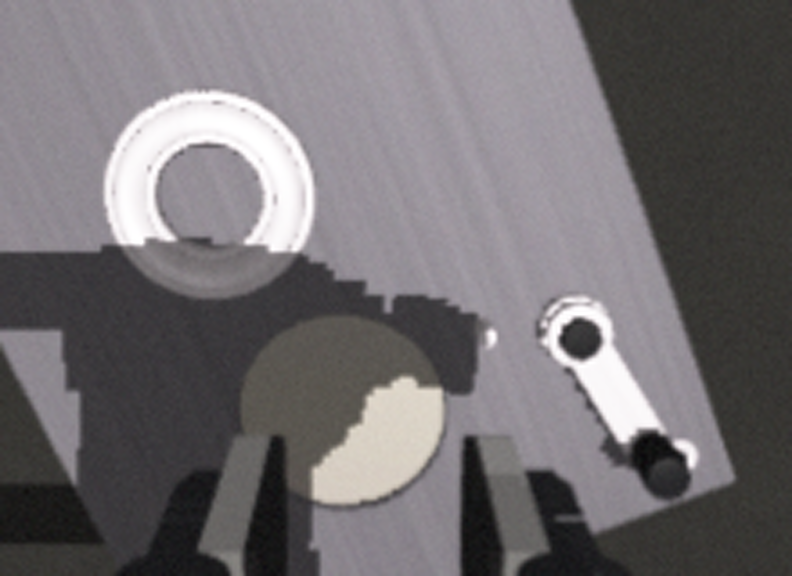

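```bash
python3 - <<'E'
from h import *
W=np.array([531.9,60.3]);N=np.array([570.3,-11.3]);u=(N-W)/np.linalg.norm(N-W)
yaw=np.degrees(np.arctan2(u[1],u[0]))+90;O=[180,0,yaw]
s=W-52*u;print(u,yaw,s)
goto([*s,100],O);move_l([*s,56],speed=100);wait(.2)
f0=np.array(get_obs()['wrist_force']);z=56
while z>42:
    z-=0.7;move_l([*s,z],speed=30);f=np.array(get_obs()['wrist_force'])-f0
    if f[2]>3:break
print('touch',z,f.round(1),get_obs()['tcp_pos'],get_obs()['t'])
z+=1.8;move_l([*s,z],speed=30)
o=get_obs();print(z,o['tcp_pos'],(np.array(o['wrist_force'])-f0).round(1),o['t'])
im=get_image('wrist');cv2.imwrite('pics/w1.png',im[:,:,::-1])
np.savez('w1.npz',p=o['tcp_pos'],e=o['ee_rot'],u=u,yaw=yaw,z=z)
E
```

```text
[ 0.47263123 -0.8812603 ] 28.205231047056486 [507.3231763  106.12553586]
touch 48.99999999999997 [-2.5 -0.5  5.8] [507.56517986 106.16948906  49.95301497] 8.1583
50.79999999999997 [507.32437082 106.11647667  50.70644619] [-0.7  0.4 -0.6] 8.4083
```

View pics/w1.png

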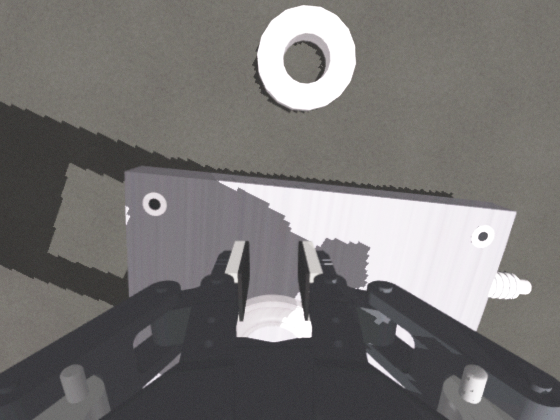

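```bash
python3 - <<'E'
from h import *
d=np.load('w1.npz');u=d['u'];O=[180,0,float(d['yaw'])];N=np.array([570.3,-11.3])
f0=np.array(get_obs()['wrist_force'])
p=N-u*(39.4+12);move_l([*p,51.3],speed=40)
print((np.array(get_obs()['wrist_force'])-f0).round(1))
q=p-u*5;move_l([*q,51.3],speed=60);q=N-u*130;move_l([*q,200],speed=200)
wait(.2);o=get_obs();print(o['t'],o['tcp_pos'],o['ee_rot'])
im=get_image('wrist');cv2.imwrite('pics/w2.png',im[:,:,::-1])
np.savez('w2.npz',p=o['tcp_pos'],e=o['ee_rot'])
C=cam('wrist',(o['tcp_pos'],o['ee_rot']))
print(to_px(C,[[*N,50],[*(N-12*u),58]]).round(1))
print([(round(d['score'],2),np.round(d['extent'],1).tolist()) for d in spot_in('washer','wrist')[:2]])
E
```

```text
[0.3 0.6 1.8]
12.0917 [508.09982233 102.80132306 198.39064934] [-1.79934454e+02  1.54813550e-01  2.81668184e+01]
[[274.6 306.8]
 [274.7 301.5]]
[(0.58, [274.4, 302.1, 62.9, 53.5])]
```

View pics/w2.png

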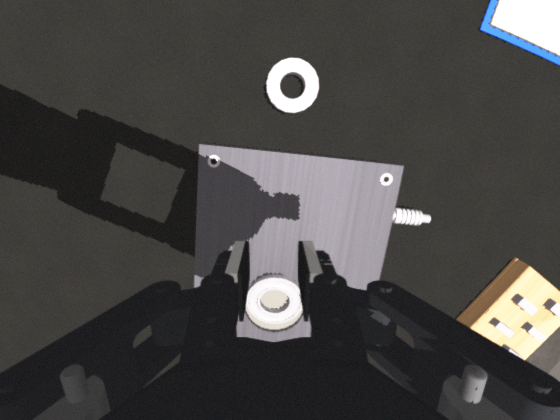

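```bash
cat > look.py <<'E'
from h import *
def look(N,u,name,back=-35,z=170,yaw=None):
    q=N-u*back if False else N+u*(-back)
    o=get_obs();C=cam('wrist',(o['tcp_pos'],o['ee_rot']))
    im=get_image('wrist');cv2.imwrite(f'pics/{name}.png',im[:,:,::-1])
    np.savez(name+'.npz',p=o['tcp_pos'],e=o['ee_rot'])
    return C,im
E
python3 - <<'E'
from look import *
d=np.load('w1.npz');u=d['u'];N=np.array([570.3,-11.3])
q=N-u*(39.4+20);move_l([*q,51.3],speed=250);wait(.2)
f0=np.array(get_obs()['wrist_force'])
p=N-u*(39.4+3);move_l([*p,51.3],speed=40)
for a in np.arange(-2.3,1.6,0.7):
    p=N+u*(a-39.4);move_l([*p,51.3],speed=15);f=np.array(get_obs()['wrist_force'])-f0
    print(round(a,1),f.round(1),round(float(f[:2]@u),1))
    if f[:2]@u<-8:break
q=p-u*6;move_l([*q,51.3],speed=60)
move_l([*q,110],speed=200);q=N+u*35;move_l([*q,180],speed=200);wait(.2)
C,im=look(N,u,'w3');print(get_obs()['t'])
c=to_px(C,[[*N,58],[*N,54],[*N,50]]);print(c.round(1))
print([(round(d['score'],2),np.round(d['extent'],1).tolist()) for d in spot_in('washer','wrist')[:2]])
x,y=c[1].astype(int);cr=im[max(y-75,0):y+75,x-100:x+100,::-1];print(x-100,max(y-75,0));cv2.imwrite('pics/w3c.png',cv2.resize(cr,None,fx=4,fy=4,interpolation=2))
E
```

```text
-2.3 [ 0.2 -0.9  0.6] 0.9
-1.6 [-0.   1.   0.6] -0.9
-0.9 [-0.3  0.6  0.6] -0.7
-0.2 [ 0.3  0.2 -0.4] -0.0
0.5 [-0.2  1.9 -0.2] -1.8
1.2 [-1.2  0.6  0.2] -1.1
16.8917
[[274.7 163.8]
 [274.7 163.2]
 [274.7 162.6]]
[(0.85, [275.1, 164.3, 72.3, 72.6])]
174 88
```

View pics/w3c.png

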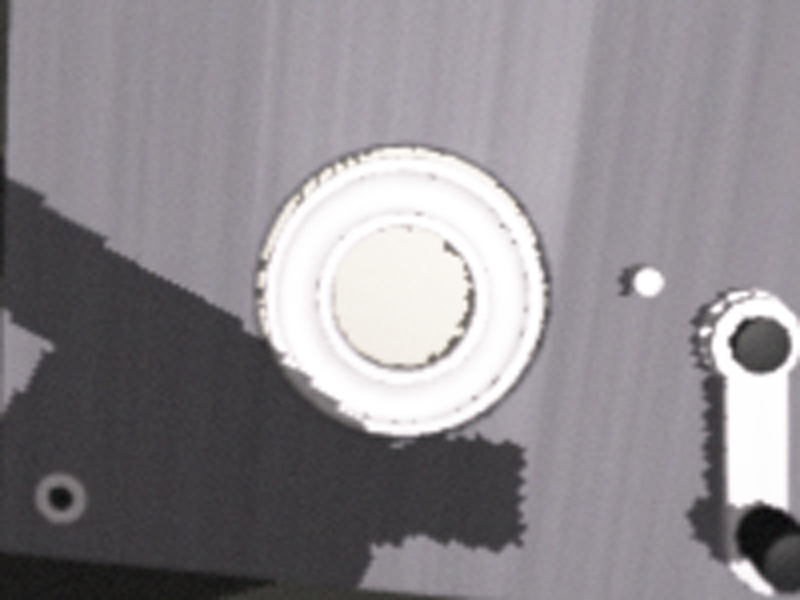

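```bash
python3 - <<'E'
from look import *
d=np.load('w3.npz');C=cam('wrist',(d['p'],d['e']));N=np.array([570.3,-11.3]);u=np.load('w1.npz')['u']
k=to_w(C,(371.5,229.3),88)[:2];pv=to_w(C,(364,174.3),64)[:2];pm=N+78*np.array([.9259,.3778])
print(k,pv,pm,np.linalg.norm(k-pm),np.degrees(np.arctan2(*(k-pm)[::-1])))
c=to_w(C,(275.1,164.3),54)[:2];print('washer',c-N)
for h in(54,58):
    e=to_px(C,[[N[0]+31*np.cos(a),N[1]+31*np.sin(a),h] for a in np.arange(0,6.3,.1)]);print(h,np.ptp(e,axis=0))
# gentle touch on the ring, both fingers
O=[180,0,28.2]
move_l([*N,80],O,speed=200);move_l([*N,60],speed=80);wait(.2)
f0=np.array(get_obs()['wrist_force']);z=60
while z>52:
    z-=.7;move_l([*N,z],speed=25);f=np.array(get_obs()['wrist_force'])-f0
    if f[2]>4:break
print('touch',z,get_obs()['tcp_pos'],f.round(1));move_l([*N,110],speed=150);print(get_obs()['t'])
E
```

```text
[664.69949135 -17.43238078] [642.47243648  18.25988005] [642.5202  18.1684] 41.94444607856899 -58.07708808155375
washer [ 0.79435232 -0.69998373]
54 [69.64806266 69.5904753 ]
58 [70.66906004 70.58030446]
touch 52.99999999999997 [570.4935815  -11.31240341  53.94864989] [-2.2  0.9  5.6]
21.2583
```

```bash
python3 - <<'E'
from look import *
P=np.array([642.5,18.2]);Z=71
def pose(phi,ahead):
    a=np.radians(phi);r=np.array([np.cos(a),np.sin(a)]);t=np.array([np.sin(a),-np.cos(a)])
    return P+42*r+ahead*t,[180,0,phi+360*(phi<0)-270],t
q,O,t=pose(302,0)
goto([*q,115],O);grip(30,20);o=get_obs();print(o['grip_width'],o['joint_pos'])
wait(.1);f0=np.array(get_obs()['wrist_force'])
move_l([*q,Z],O,speed=80);print((np.array(get_obs()['wrist_force'])-f0).round(1))
for phi in list(np.arange(299,209,-5))+list(np.arange(209,198,-1.5)):
    ah=8 if phi<297 else 5
    q,O,t=pose(phi,ah);move_l([*q,Z],O,speed=40 if phi>209 else 20)
    f=np.array(get_obs()['wrist_force'])-f0
    if phi<215 or np.linalg.norm(f)>6:print(phi,f.round(1),round(float(f[:2]@t),1),round(get_obs()['t'],1))
    if np.linalg.norm(f)>15 or f[:2]@t<-7:break
q,O,t=pose(phi,2);move_l([*q,Z],O,speed=40);move_l([*q,140],speed=150)
g=P-60*np.array([.9259,.3778])+np.array([0,0]);N=np.array([570.3,-11.3])
u=np.load('w1.npz')['u'];goto([*(N+u*40),190],[180,0,22.2]);wait(.2)
C,im=look(N,u,'w4');print(get_obs()['t'])
print(to_px(C,[[*N,54],[*P,64],[*(P+42*np.array([-.9259,-.3778])),88]]).round(1))
for n in("washer","keeper_knob"):print([(round(d['score'],2),np.round(d['extent'],1).tolist()) for d in spot_in(n,'wrist')[:2]])
cv2.imwrite('pics/w4c.png',cv2.resize(im[60:260,180:440,::-1],None,fx=3,fy=3,interpolation=2))
E
```

```text
30.17841120063093 [-7.53912858e+00  2.35518450e+01  9.16040645e+01 -1.26712816e-03
  6.49954302e+01 -3.95397704e+01]
[-0.3 -0.6  0.5]
214 [-0.5 -1.6  0.6] -1.1 27.4
209.0 [ 0.1 -2.1 -0.8] -1.9 27.7
207.5 [ 2.3 -1.8 -0.4] -2.7 28.0
206.0 [ 1.1 -2.  -0.8] -2.3 28.2
204.5 [ 1.1 -1.7  0.2] -2.0 28.5
203.0 [ 1.2 -2.1 -0. ] -2.4 28.7
201.5 [ 1.7 -3.8 -1.1] -4.1 29.0
200.0 [ 3.1 -6.6 -2.2] -7.2 29.2
31.8917
[[269.  154.4]
 [356.2 155.8]
 [312.7 158.7]]
[(0.61, [267.9, 154.1, 68.6, 70.7])]
[(0.67, [328.4, 155.9, 75.5, 21.1]), (0.62, [266.6, 153.7, 71.2, 72.0])]
```

View pics/w4c.png

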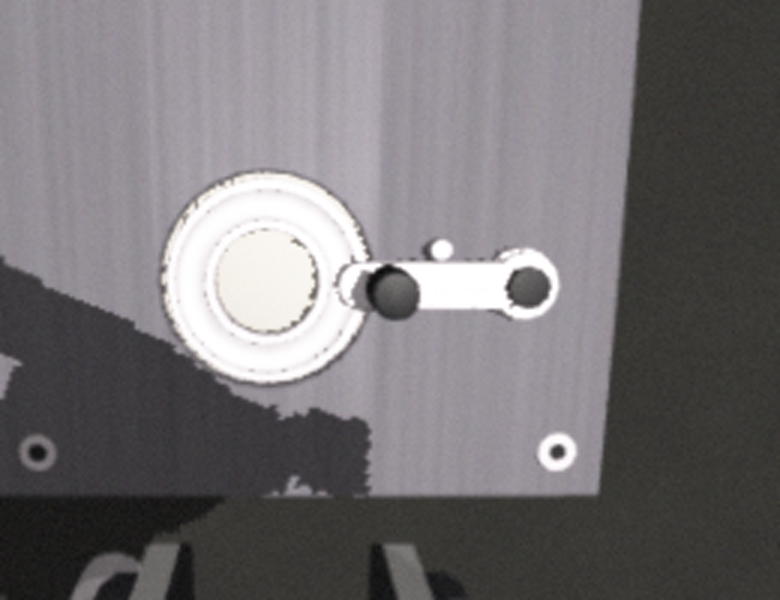

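```bash
python3 -c "
from station import *
sign_off();print(get_obs()['t'])"
```

```text
the job is handed in; nothing more can be done
the job is handed in; nothing more can be done
```

I slid the washer into the nest, swung the keeper up to its stop, and handed the job in at about 32 s. No verdict was reported.

- **Washer:** I pushed it about 81 mm across the plate with the two fingertips, held 25 mm apart, against its rim. Afterwards the camera put it about 1 mm from the nest centre. A light touch (about 6 N) on its top met it at 53.9 mm, against the 54 mm expected when seated.
- **Keeper:** I straddled the knob with the open fingers and pushed it round about 100°. The push force then rose from about 2 N to 7 N, which fits the arm meeting the stop pin. The last picture shows the arm against the pin and its nose over the washer. The knob was within about 2 pixels of where it should be at angle 0.
- **Gauges:** I did not measure them again after the moves, but the arm stayed well away from both. At hand-in the gripper was raised clear of everything.

One detector width disagreed with the seated washer: about 72 pixels, where 69.6 is expected when seated and 70.7 when lying on the plate. I put this down to detector error, since the touch height and the narrow shadow both show it seated.

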